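# Find the crate stamped underneath and push it to the dispatch line

### The job

Working from left to right, tip each of the two grey camera crates away from you by pushing high on its near side with the fingertips, to about 55 degrees so that its underside can be seen, hold it there a moment, and let it gently back down onto its feet. Then push the one with the green stamp underneath forward until it stands flush and square against the dispatch rail, and leave the other where it stood. Do not grip a crate, reach into it, lift it off its far edge or turn it over, and leave everything else on the bench where it is.

Things in the scene. Friction and masses are not known exactly. Their poses are not given: they have to be found in the camera images.
- crate_a: the crate with the green stamp on its underside: a disc 74 mm across with a white tick on the pale bottom plate; seen from elsewhere both crates look alike. Open grey plastic, about 0.5 kg, 80 mm high, foam-lined, two green camera boards inside. Origin: centre of the underside at bench height; x points away from the robot (yaw -0.3 to 0.1 rad), y to its left, z up
- crate_b: the crate without a stamp, else like crate_a. Both: dark base with a bumper all round, 112 mm deep (x), 152 wide (y), 3 to 23 mm above the bench; walls above it 100 x 140, rim band 103 x 145. Two rubber strip feet along y grip the bench (friction about 1.2, all else 0.6): pushed at the bumper it slides, pushed at the rim it tips
- crate_a_far_edge (a point): middle of the far lower edge of crate_a's bumper, 56 mm ahead of its origin, 3 mm up. The crate rocks on this edge (at first on the feet's edge, 54 mm ahead); let go below about 65 degrees it falls back
- crate_b_far_edge (a point): the same point of crate_b
- crate_a_near_rim (a point): middle of the near face of crate_a's rim band, where it is pushed to tip it: 51.5 mm before its origin, 75 mm up; the band spans 70 to 80 mm above the underside
- crate_b_near_rim (a point): the same point of crate_b
- dispatch_rail: the dispatch rail, an aluminium angle 600 mm long and 25 mm high fixed across the bench beyond the crates, a yellow tape line on the bench before it. Origin: at bench height, middle of its near face, against which crates stand; x points away from the robot, y along it to the left
- power_brick: black power brick waiting at the rail's left end, 49 x 96 x 30 mm, long side towards the robot; origin under its centre
- carton: small brown carton waiting at the rail's right end, 45 x 63 x 35 mm; origin under its centre
- driver: small screwdriver with an orange collar, 142 mm long, 13 mm thick, lying right of the crates; origin under its middle
- pen: white marker pen with a blue cap, 132 mm long, 17 mm thick, lying left of the crates; origin under its middle
- nozzle: grey metal hot-air nozzle, 34 mm across, 34 mm high, standing left of the crates; origin under its centre

How it is judged (in metres and radians):
On the way, in this order (a step that is already met when the one before it is completed fails the run):
1. the left crate is tipped up by at least 45 degrees and held (((y of crate_a in the frame of crate_b above 0 m and angle between crate_a's own z axis and vertical above 0.785 rad) or (y of crate_a in the frame of crate_b below 0 m and angle between crate_b's own z axis and vertical above 0.785 rad))), for 0.3 s.
2. the left crate stands on its feet again (((y of crate_a in the frame of crate_b above 0 m and angle between crate_a's own z axis and vertical below 0.06 rad) or (y of crate_a in the frame of crate_b below 0 m and angle between crate_b's own z axis and vertical below 0.06 rad))), for 0.2 s.
3. the right crate is tipped up by at least 45 degrees and held (((y of crate_a in the frame of crate_b below 0 m and angle between crate_a's own z axis and vertical above 0.785 rad) or (y of crate_a in the frame of crate_b above 0 m and angle between crate_b's own z axis and vertical above 0.785 rad))), for 0.3 s.
4. the right crate stands on its feet again (((y of crate_a in the frame of crate_b below 0 m and angle between crate_a's own z axis and vertical below 0.06 rad) or (y of crate_a in the frame of crate_b above 0 m and angle between crate_b's own z axis and vertical below 0.06 rad))), for 0.2 s.
At the end, for the whole second after the job is handed in: The stamped crate stands level and still with its far edge within 6 mm of the rail's near face and square to it within 3.4 degrees; the other stands level and still within 50 mm of where it stood (x of crate_a_far_edge in the frame of dispatch_rail between -0.006 and 0.006 m and y of crate_a in the frame of dispatch_rail between -0.25 and 0.25 m and angle between the x axis of crate_a and the x axis of dispatch_rail, either way round below 0.06 rad and angle between each of crate_a, crate_b's own z axis and vertical below 0.03 rad and linear speed of each of crate_a, crate_b below 0.01 m/s and distance of crate_b from where it was at the start of the episode below 0.05 m); the robot touches nothing.
It fails at once if a crate's far lower edge is raised more than 20 mm off the bench (lifted, carried or tipped another way) (height (world z) of any of crate_a_far_edge, crate_b_far_edge above 0.02 m).
It fails at once if a crate is tipped beyond 70 degrees (turned over) (angle between any of crate_a, crate_b's own z axis and vertical above 1.22 rad).
It fails at once if a crate is dropped back instead of let down (turns faster than 5 rad/s) (angular speed of any of crate_a, crate_b above 5 rad/s).
It fails at once if the gripper reaches into a crate or takes its wall between the fingers ((x of the grasp point in the frame of crate_a between -0.054 and 0.054 m and y of the grasp point in the frame of crate_a between -0.076 and 0.076 m and z of the grasp point in the frame of crate_a between 0 and 0.097 m) or (x of the grasp point in the frame of crate_b between -0.054 and 0.054 m and y of the grasp point in the frame of crate_b between -0.076 and 0.076 m and z of the grasp point in the frame of crate_b between 0 and 0.097 m)).
It fails at once if another thing on the bench is moved more than 20 mm (distance of any of power_brick, carton, driver, pen, nozzle from where it was at the start of the episode above 0.02 m).
It also fails if it takes over 72 s, if anything falls off the work surface, if the arm or the gripper's body presses on something with over 40 N, if the wrist force passes 120 N, or if a joint passes its speed limit or range.

### The arm

A 7-joint arm with a two-finger parallel gripper is mounted at the origin on a cart in front of the work surface, level with it; the furniture and walls round the work are solid. World frame = base frame: x ahead of the robot, y to its left, z up, the work surface at z = 0. Lengths are in m, angles in degrees, forces in N, time in s.
With the tool pointing down it reaches from about 0.425 to 0.875 m from the base axis. Payload 4.7 kg.
Tool frame: the origin (TCP) lies between the finger pads; the fingertips stand 22 mm ahead of it and the grasp point (between the pads) lies 3 mm ahead of it (env.tip_reach is the distance from the TCP to the fingertips, in m); z points along the fingers, y is the line along which they close (so a half turn about z gives the same grasp; the last joint's range is limited). The gripper opens to 87 mm and grips with 3 to 60 N. Pads are 19 mm wide; open, the fingers measure 117 mm over their backs; the gripper's body (75 mm by 190 mm) begins 51 mm behind the grasp point.
Start: joints at [-67.89, 18.392, -4.016, 83.108, 1.295, 78.541, -3.26], TCP at [0.236, 0.606, 0.245] pointing down, gripper open.
Joint ranges: [-163.93, 163.93], [-17.29, 119.83], [-79.2, 71.16], [3.27, 140.29], [-89.18, 269.18], [5.43, 117.66], [-154.24, 154.24]. Speed limits (degrees/s): [147.25, 147.25, 180, 180, 180, 180, 180].

### API

Orientations are given as [roll, pitch, yaw] about the fixed x, y, z axes, in that order (R = Rz(yaw) Ry(pitch) Rx(roll)).
In Python, from cell import env gives the robot as it stands.
- The arm moves only by the shell command python3 -m creep 'ROWS' [FORCE]. ROWS is JSON, one flat list of numbers, 7 for each row, row after row: the finger opening in mm, from 0 to 87, then the shift along the tool's x, y, z in units of 30 mm (1.0 is 30 mm), then the turn, a rotation vector about the tool's x, y, z in units of 6 degrees (1.0 is 6 degrees). A call has 1 to 12 rows; each row is the pose to reach, as a shift and turn from the pose commanded when the call began, along the tool's axes at that moment; what a row does not reach only later rows make up. A row lasts 1/10 s, in which the tool goes at most 50 mm and 8.59 degrees, less where a joint would pass 70% of its speed; a pose out of reach is approached as far as the arm can. A call with a gripper value outside its range is refused whole. The fingers move at their own pace and stop on an object; FORCE is the grip in N (left out, the last holds). Time passes only in rows, so rows that repeat a pose let the fingers close. It gives the time, the measured TCP pose, the force, the opening and the grip force at its end, in the units of the state.
- env.get_obs(): the state, without advancing time (a new reading comes with each control period).
- env.read_camera(name): name is "scene" or "side" or "wrist"; returns a dict with "color" (420x560x3 uint8, red, green, blue), "depth" (420x560 float32, m along the optical axis (not along the pixel's ray), 0 where there is no reading), "fovy" (degrees; the focal length in pixels is half the picture's height over the tangent of half this angle, whatever the lens; pixels are square), "cx", "cy" (the principal point, pixels), "R" (3x3) and "t" (3): a world point X has camera coordinates R X + t. Camera axes: x right, y down, z forward; pixel columns grow to the right and rows downward; lengths in m; the calibration is good to about 2 mm. A picture is of the moment at which its call begins.
- env.sign_off(): hands the job in; it is judged then, once.
The state is a dict: "time_s": time; "qpos": joint angles; "joint_velocities": joint speeds; "effort": joint torques, N m; "tool_pos": TCP position; "tool_rot": TCP orientation; "force": force on the tool from outside, world axes, zero at the start; "wrist_torque": the same for the moment, N m; "grip_width": finger opening in m; "grasp_force": force on a finger pad.
Only numpy, scipy, OpenCV 4.12 (cv2) and the standard library are available. Lean on these libraries where they do the work, as an engineer would, in place of code of your own. Each camera call takes 0.05 s, during which the arm holds its last target. There are 200 camera calls.

## Working session

There is one attempt and no reset: what is moved stays moved. The work goes in short steps, Python scripts to look and compute and a shell command to move; the robot and the scene stay as the last step left them, time stands still between calls to the robot, and variables do not carry over. Pictures are saved under pics/ and viewed, at most 10 in all, crops included, and the job is handed in when it is done.

```bash
mkdir -p pics; ls; cat > h.py <<'E'
import numpy as np, cv2
from cell import env
from scipy.spatial.transform import Rotation as Ro
def cam(n,save=None):
    c=env.read_camera(n)
    if save: cv2.imwrite(save,c["color"][:,:,::-1])
    return c
def cloud(c):
    H,W=c["depth"].shape; f=H/2/np.tan(np.radians(c["fovy"])/2)
    u,v=np.meshgrid(np.arange(W),np.arange(H)); d=c["depth"]
    P=np.stack([(u-c["cx"])/f*d,(v-c["cy"])/f*d,d],-1)
    X=(P-c["t"])@c["R"]; X[d==0]=np.nan
    return X
E
python3 - <<'E'
from h import *
a=cam("scene","pics/s0.png");b=cam("side","pics/d0.png")
np.savez("c0.npz",s=cloud(a),sc=a["color"],d=cloud(b),dc=b["color"])
o=env.get_obs();print(o)
for c in(a,b):print(c["fovy"],-c["R"].T@c["t"])
E
```

```text
pics
{'time_s': 0.1, 'qpos': array([-67.88964353,  18.43528633,  -4.01716652,  83.16766956,
         1.29430072,  78.54076176,  -3.260952  ]), 'joint_velocities': array([-0.04165212, -0.1388886 , -0.11698532, -0.10226591,  0.03330942,
        0.00355045,  0.04707523]), 'effort': array([-2.29837897e-04, -4.92570627e+01, -4.05863961e-01, -3.13398242e+01,
       -6.41547795e-02,  3.95282416e-02,  1.00064733e-04]), 'tool_pos': array([0.23599778, 0.60515497, 0.24356782]), 'tool_rot': array([-1.79901482e+02,  4.23734278e-03,  1.58699696e+02]), 'force': array([ 0.56460508, -0.11554922, -0.48805074]), 'wrist_torque': array([ 0.08629541,  0.00931294, -0.00157229]), 'grasp_force': 0.0, 'grip_width': 0.08700689868580443}
53.674035195644386 [-0.13697989  0.60710615  0.49849457]
55.75771153410061 [ 0.30348493 -0.69134404  0.7696477 ]
```

View pics/s0.png

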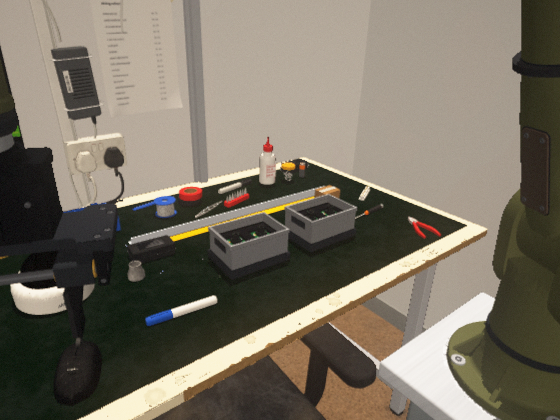

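View pics/d0.png

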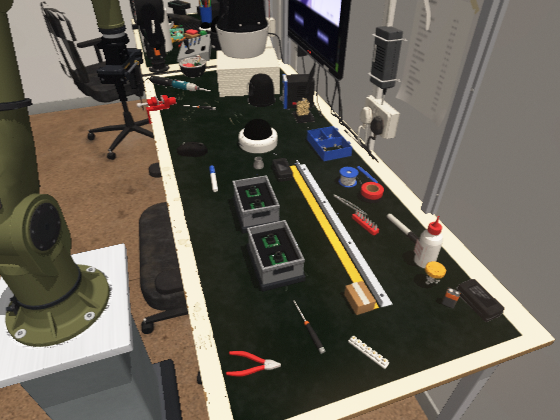

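The scene view shows the two crates at about (248,245) left and (320,220) right. In the side view they are at (257,202) and (275,252), with the rail running from (298,165) to (388,303). Next I'll fit rim rectangles and the rail face.

```bash
python3 - <<'E'
from h import *
z=np.load("c0.npz")
for k in "ds":
    X=z[k]; P=X.reshape(-1,3); P=P[np.isfinite(P[:,2])]
    b=P[(P[:,2]>-.02)&(P[:,2]<.01)&(P[:,0]>.4)&(P[:,0]<.7)&(abs(P[:,1])<.4)]; print(k,"bench z",np.median(b[:,2]))
    m=((X[...,2]>.070)&(X[...,2]<.088)&(X[...,0]>.35)&(X[...,0]<.85)&(abs(X[...,1])<.35)).astype(np.uint8)
    n,l,s,c=cv2.connectedComponentsWithStats(m,connectivity=8)
    m2=cv2.morphologyEx(m,cv2.MORPH_CLOSE,np.ones((3,3)))
    n,l,s,c=cv2.connectedComponentsWithStats(m2)
    for i in range(1,n):
        if s[i,4]<80: continue
        Q=X[(l==i)&(m>0)]; r=cv2.minAreaRect((Q[:,:2]*1000).astype(np.float32))
        print("crate",c[i],s[i,4],np.round(r[0],1),np.round(r[1],1),round(r[2],1),"z",np.percentile(Q[:,2],[5,50,95]).round(3))
    # rail
    m=((X[...,2]>.019)&(X[...,2]<.031)&(X[...,0]>.5)&(X[...,0]<1.0)&(abs(X[...,1])<.5)).astype(np.uint8)
    n,l,s,c=cv2.connectedComponentsWithStats(m,connectivity=8)
    for i in range(1,n):
        if s[i,4]<60: continue
        Q=X[l==i]; r=cv2.minAreaRect((Q[:,:2]*1000).astype(np.float32))
        print("rail?",c[i].round(),s[i,4],np.round(r[0],1),np.round(r[1],1),round(r[2],1),cv2.boxPoints(r).round(0).tolist())
E
```

```text
d bench z 0.002488553804970792
crate [255.56807512 194.54460094] 426 [524.5 156.9] [150.7 103.8] 86.6 z [0.071 0.078 0.081]
crate [275.40303541 245.77571669] 593 [513.8 -48.2] [149.7 103.5] 88.7 z [0.072 0.079 0.081]
rail? [325. 132.] 95 [880.3 467.6] [63.9 92.9] 89.0 [[833.0, 436.0], [926.0, 435.0], [927.0, 499.0], [834.0, 500.0]]
rail? [329. 150.] 138 [838.5 391.5] [ 88.5 182.5] 34.8 [[750.0, 441.0], [854.0, 291.0], [927.0, 342.0], [823.0, 492.0]]
rail? [260. 146.] 105 [640.9 478.3] [128.3  42.7] 0.0 [[577.0, 500.0], [577.0, 457.0], [705.0, 457.0], [705.0, 500.0]]
rail? [334. 142.] 83 [890.  413.6] [ 47.3 102.5] 62.4 [[834.0, 416.0], [924.0, 369.0], [946.0, 411.0], [856.0, 458.0]]
rail? [282. 168.] 227 [664.1 323.1] [97.9 49. ] 87.6 [[638.0, 275.0], [687.0, 273.0], [691.0, 371.0], [642.0, 373.0]]
rail? [342. 235.] 315 [714.5  49. ] [597.6   5.9] 88.1 [[702.0, -250.0], [708.0, -250.0], [727.0, 348.0], [721.0, 348.0]]
rail? [371. 196.] 69 [866.1 100. ] [28.1 63.6] 51.2 [[833.0, 109.0], [882.0, 69.0], [900.0, 91.0], [850.0, 131.0]]
rail? [267. 222.] 77 [539.2  86.6] [74.6 16. ] 5.7 [[
[... 886 characters left out ...]
]
rail? [190. 198.] 89 [859.  130.2] [65.3 25.8] 61.4 [[832.0, 108.0], [855.0, 95.0], [886.0, 153.0], [863.0, 165.0]]
rail? [165. 208.] 74 [831.  216.3] [45.7 24.5] 73.8 [[813.0, 198.0], [836.0, 191.0], [849.0, 235.0], [826.0, 242.0]]
rail? [293. 233.] 85 [530.9  26.2] [11.5 61.3] 90.0 [[500.0, 20.0], [562.0, 20.0], [562.0, 32.0], [500.0, 32.0]]
rail? [150. 247.] 567 [660.1 326.7] [95.4 52. ] 87.8 [[632.0, 280.0], [684.0, 278.0], [688.0, 373.0], [636.0, 375.0]]
rail? [217. 257.] 130 [540.4 230.2] [ 8.2 81. ] 87.0 [[500.0, 228.0], [581.0, 224.0], [581.0, 232.0], [500.0, 236.0]]
rail? [135. 270.] 86 [590.9 389.6] [27.6 18.3] 71.7 [[578.0, 379.0], [595.0, 374.0], [604.0, 400.0], [587.0, 406.0]]
```

```bash
cat >> h.py <<'E'
def rel(points,yaw=None):
    """world TCP targets (m) -> shifts in units along present tool axes; yaw deg -> turn units"""
    o=env.get_obs(); R=Ro.from_euler("xyz",o["tool_rot"],degrees=True)
    for p in points: print("shift",((np.array(p)-o["tool_pos"])@R.as_matrix()/.03).round(2))
    if yaw is not None:
        T=Ro.from_euler("xyz",[180,0,yaw],degrees=True)
        print("turn",(np.degrees((R.inv()*T).as_rotvec())/6).round(2))
E
python3 -c "
from h import *
rel([(.442,.161,.20)],176.7)"
```

```text
shift [-11.78 -11.3    1.47]
turn [-0.02 -0.   -3.  ]
```

```bash
python3 -m creep '[87,-1.2,-1.1,0.1,0,0,-0.3, 87,-2.4,-2.3,0.3,0,0,-0.6, 87,-3.6,-3.4,0.4,0,0,-0.9, 87,-4.7,-4.5,0.5,0,0,-1.2, 87,-5.9,-5.7,0.7,0,0,-1.5, 87,-7.1,-6.8,0.8,0,0,-1.8, 87,-8.2,-7.9,1,0,0,-2.1, 87,-9.4,-9,1.1,0,0,-2.4, 87,-10.6,-10.2,1.3,0,0,-2.7, 87,-11.8,-11.3,1.4,0,0,-3, 87,-11.8,-11.3,1.4,0,0,-3, 87,-11.8,-11.3,1.4,0,0,-3]'
```

```text
time_s: 1.3
tool_pos: [0.4429, 0.1601, 0.2023]
tool_rot: [180.0, -0.0, 176.5]
force: [-0.2, 0.7, 0.4]
grip_width: 0.087
grasp_force: 0.0
```

```bash
python3 -m creep '[87,0,0,1,0,0,0, 87,0,0,2,0,0,0, 87,0,0,3,0,0,0, 87,0,0,3.6,0,0,0, 87,0,0,3.6,0,0,0, 87,0,0,3.6,0,0,0]'; python3 - <<'E'
from h import *
a=cam("wrist","pics/w1.png");b=cam("scene","pics/s1.png")
cv2.imwrite("pics/m1.png",cv2.resize(np.hstack([a["color"],b["color"]])[:,:,::-1],(800,300),interpolation=cv2.INTER_AREA))
print(-a["R"].T@a["t"])
E
```

```text
time_s: 1.9
tool_pos: [0.4425, 0.1624, 0.0948]
tool_rot: [180.0, -0.0, 176.8]
force: [0.8, 0.2, 0.7]
grip_width: 0.087
grasp_force: 0.0
[0.36409686 0.16676324 0.23451951]
```

View pics/m1.png

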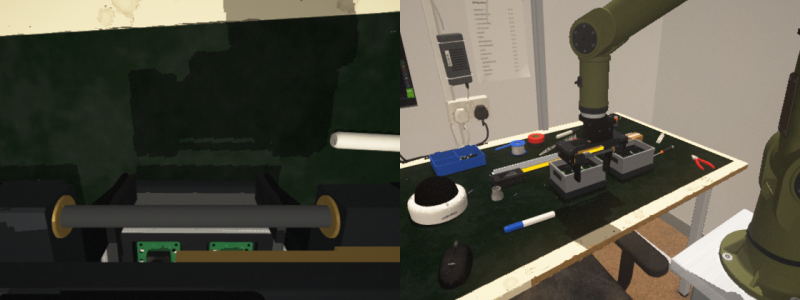

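The wrist view shows the fingers just behind the crate's near wall, centred at (200,235). The scene view confirms this. I'll advance to contact.

```bash
python3 -m creep '[87,-0.3,0,0,0,0,0, 87,-0.5,0,0,0,0,0, 87,-0.6,0,0,0,0,0, 87,-0.68,0,0,0,0,0, 87,-0.68,0,0,0,0,0]'
```

```text
time_s: 2.5
tool_pos: [0.4609, 0.1603, 0.0943]
tool_rot: [-180.0, -0.3, 176.7]
force: [-8.1, 0.6, 5.3]
grip_width: 0.0872
grasp_force: 3.8
```

```bash
python3 -m creep '[87,-0.1,0,-0.13,0,0,0, 87,-0.2,0,-0.27,0,0,0, 87,-0.3,0,-0.4,0,0,0, 87,-0.4,0,-0.53,0,0,0, 87,-0.54,0,-0.65,0,0,0, 87,-0.67,0,-0.77,0,0,0, 87,-0.81,0,-0.89,0,0,0, 87,-0.95,0,-1.0,0,0,0, 87,-1.1,0,-1.1,0,0,0, 87,-1.26,0,-1.2,0,0,0, 87,-1.26,0,-1.2,0,0,0]'; python3 - <<'E'
from h import *
a=cam("scene","pics/s2.png");b=cam("wrist","pics/w2.png")
cv2.imwrite("pics/m2.png",np.hstack([cv2.resize(a["color"][150:330,150:450],(500,300)),cv2.resize(b["color"],(300,225))[0:225,:].repeat(1,0) if 0 else cv2.copyMakeBorder(cv2.resize(b["color"],(300,225)),0,75,0,0,0)])[:,:,::-1])
E
```

```text
time_s: 3.6
tool_pos: [0.5024, 0.1577, 0.1316]
tool_rot: [180.0, 0.1, 176.7]
force: [-4.9, -1.2, 5.1]
grip_width: 0.0873
grasp_force: 3.4
```

View pics/m2.png

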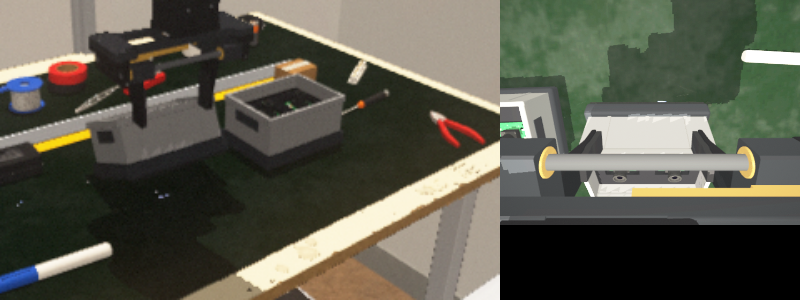

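```bash
python3 -m creep '[87,-0.16,0,-0.1,0,0,0, 87,-0.32,0,-0.2,0,0,0, 87,-0.49,0,-0.27,0,0,0, 87,-0.66,0,-0.35,0,0,0, 87,-0.83,0,-0.41,0,0,0, 87,-1.01,0,-0.47,0,0,0, 87,-1.19,0,-0.51,0,0,0, 87,-1.37,0,-0.55,0,0,0, 87,-1.55,0,-0.58,0,0,0, 87,-1.74,0,-0.6,0,0,0, 87,-1.86,0,-0.61,0,0,0, 87,-1.92,0,-0.62,0,0,0]'; python3 -m creep '[87,0,0,0,0,0,0, 87,0,0,0,0,0,0]'; python3 - <<'E'
from h import *
a=cam("scene","pics/s3.png");b=cam("wrist","pics/w3.png")
X=cloud(a);np.savez("c3.npz",X=X,c=a["color"])
# underside plane: pale pixels near the crate
m=(abs(X[...,1]-.158)<.06)&(X[...,0]>.45)&(X[...,0]<.58)&(X[...,2]>.015)&(X[...,2]<.085)
Q=X[m]; c=Q.mean(0); n=np.linalg.svd(Q-c)[2][2]; print(m.sum(),c,n,"tilt",np.degrees(np.arccos(abs(n[2]))))
cv2.imwrite("pics/m3.png",np.hstack([cv2.resize(a["color"][150:330,150:450],(450,270)),cv2.copyMakeBorder(cv2.resize(b["color"],(350,262)),0,8,0,0,0)])[:,:,::-1])
E
```

```text
time_s: 4.9
tool_pos: [0.5591, 0.1544, 0.1493]
tool_rot: [180.0, 0.0, 176.7]
force: [-0.9, -0.4, 1.8]
grip_width: 0.0868
grasp_force: 1.1
time_s: 5.1
tool_pos: [0.5584, 0.1545, 0.1492]
tool_rot: [180.0, -0.0, 176.7]
force: [-0.4, -0.6, 2.7]
grip_width: 0.0873
grasp_force: 1.3
622 [0.54018273 0.15984017 0.05073282] [-0.77016002  0.04441528 -0.63630246] tilt 50.48334746207069
```

View pics/m3.png

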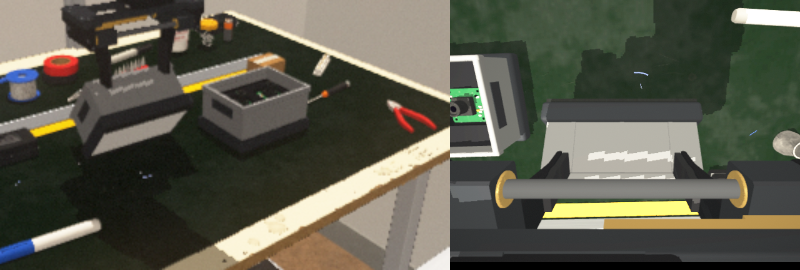

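```bash
python3 -m creep '[87,-0.12,0,-0.01,0,0,0, 87,-0.25,0,-0.01,0,0,0, 87,-0.25,0,-0.01,0,0,0, 87,-0.25,0,-0.01,0,0,0, 87,-0.25,0,-0.01,0,0,0]'; python3 - <<'E'
from h import *
a=cam("scene");X=cloud(a)
m=(abs(X[...,1]-.158)<.06)&(X[...,0]>.45)&(X[...,0]<.58)&(X[...,2]>.015)&(X[...,2]<.085)
Q=X[m]; c=Q.mean(0); n=np.linalg.svd(Q-c)[2][2]; print("tilt",np.degrees(np.arccos(abs(n[2]))))
C=a["color"][m].astype(int); print("green",((C[:,1]>C[:,0]+25)&(C[:,1]>C[:,2]+15)).mean(),C.mean(0))
E
```

```text
time_s: 5.7
tool_pos: [0.5659, 0.1541, 0.1495]
tool_rot: [180.0, 0.0, 176.7]
force: [-1.3, 0.2, 2.5]
grip_width: 0.0866
grasp_force: 1.2
tilt 54.14173771682998
green 0.0 [145.37352941 137.40441176 126.01911765]
```

```bash
python3 -m creep '[87,0.2,0,0.01,0,0,0, 87,0.43,0,0.03,0,0,0, 87,0.62,0,0.05,0,0,0, 87,0.8,0,0.08,0,0,0, 87,0.98,0,0.12,0,0,0, 87,1.16,0,0.16,0,0,0, 87,1.34,0,0.22,0,0,0, 87,1.51,0,0.28,0,0,0, 87,1.68,0,0.36,0,0,0, 87,1.85,0,0.43,0,0,0, 87,2.01,0,0.53,0,0,0, 87,2.17,0,0.63,0,0,0]'
python3 -m creep '[87,0.16,0,0.1,0,0,0, 87,0.31,0,0.2,0,0,0, 87,0.45,0,0.31,0,0,0, 87,0.59,0,0.43,0,0,0, 87,0.72,0,0.55,0,0,0, 87,0.86,0,0.67,0,0,0, 87,0.96,0,0.8,0,0,0, 87,1.06,0,0.93,0,0,0, 87,1.16,0,1.06,0,0,0, 87,1.26,0,1.2,0,0,0, 87,1.4,0,1.2,0,0,0, 87,1.6,0,1.2,0,0,0]'
```

```text
time_s: 6.95
tool_pos: [0.5002, 0.1579, 0.1304]
tool_rot: [180.0, -0.0, 176.7]
force: [-3.2, 0.5, 3.1]
grip_width: 0.087
grasp_force: 2.1
time_s: 8.15
tool_pos: [0.4543, 0.1605, 0.095]
tool_rot: [180.0, 0.2, 176.7]
force: [0.5, -0.0, -0.2]
grip_width: 0.087
grasp_force: 0.0
```

```bash
python3 -m creep '[87,0.6,0,-0.8,0,0,0, 87,0.6,0,-2,0,0,0, 87,0.6,0,-3.2,0,0,0, 87,0.5,-1.2,-3.2,0,0,-0.1, 87,0.4,-2.6,-3.2,0,0,-0.2, 87,0.35,-4,-3.2,0,0,-0.3, 87,0.3,-5.4,-3.2,0,0,-0.37, 87,0.18,-6.9,-3.2,0,0,-0.37, 87,0.18,-6.9,-3.2,0,0,-0.37, 87,0.18,-6.9,-3.2,0,0,-0.37]'; python3 - <<'E'
from h import *
a=cam("side");X=cloud(a)
m=((X[...,2]>.070)&(X[...,2]<.088)&(X[...,0]>.43)&(X[...,0]<.6)&(X[...,1]<.25)&(X[...,1]>-.15)).astype(np.uint8)
n,l,s,c=cv2.connectedComponentsWithStats(cv2.morphologyEx(m,cv2.MORPH_CLOSE,np.ones((3,3))))
for i in range(1,n):
    if s[i,4]<80: continue
    Q=X[(l==i)&(m>0)]; r=cv2.minAreaRect((Q[:,:2]*1000).astype(np.float32)); print(np.round(r[0],1),np.round(r[1],1),round(r[2],1))
rel([(.437,-.046,.0945)],178.9)
E
```

```text
time_s: 9.15
tool_pos: [0.4363, -0.0466, 0.1912]
tool_rot: [179.9, 0.1, 178.7]
force: [0.8, 1.2, -0.4]
grip_width: 0.0869
grasp_force: 0.0
[559.8 153.7] [149.8  37.7] 88.2
[513.8 -48.8] [147.2 104.1] 88.6
shift [-0.02 -0.02  3.22]
turn [ 0.01  0.02 -0.  ]
```

```bash
python3 -m creep '[87,0,0,1.2,0,0,0, 87,0,0,2.4,0,0,0, 87,0,0,3.2,0,0,0, 87,0,0,3.2,0,0,0, 87,-0.3,0,3.2,0,0,0, 87,-0.45,0,3.2,0,0,0, 87,-0.53,0,3.2,0,0,0, 87,-0.58,0,3.2,0,0,0, 87,-0.58,0,3.2,0,0,0]'
```

```text
time_s: 10.1
tool_pos: [0.4514, -0.0456, 0.0953]
tool_rot: [179.9, -0.3, 179.0]
force: [-8.9, 0.7, 6.2]
grip_width: 0.0871
grasp_force: 4.4
```

Contact is as predicted, so I'll use the same arc as for the first crate.

```bash
python3 -m creep '[87,-0.1,0,-0.13,0,0,0, 87,-0.2,0,-0.27,0,0,0, 87,-0.3,0,-0.4,0,0,0, 87,-0.4,0,-0.53,0,0,0, 87,-0.54,0,-0.65,0,0,0, 87,-0.67,0,-0.77,0,0,0, 87,-0.81,0,-0.89,0,0,0, 87,-0.95,0,-1.0,0,0,0, 87,-1.1,0,-1.1,0,0,0, 87,-1.26,0,-1.2,0,0,0, 87,-1.26,0,-1.2,0,0,0]'; python3 -m creep '[87,-0.16,0,-0.1,0,0,0, 87,-0.32,0,-0.2,0,0,0, 87,-0.49,0,-0.27,0,0,0, 87,-0.66,0,-0.35,0,0,0, 87,-0.83,0,-0.41,0,0,0, 87,-1.01,0,-0.47,0,0,0, 87,-1.19,0,-0.51,0,0,0, 87,-1.37,0,-0.55,0,0,0, 87,-1.55,0,-0.58,0,0,0, 87,-1.74,0,-0.6,0,0,0, 87,-1.86,0,-0.61,0,0,0, 87,-1.92,0,-0.62,0,0,0]'; python3 - <<'E'
from h import *
a=cam("scene");X=cloud(a)
m=(abs(X[...,1]+.047)<.06)&(X[...,0]>.44)&(X[...,0]<.57)&(X[...,2]>.015)&(X[...,2]<.085)
Q=X[m]; c=Q.mean(0); n=np.linalg.svd(Q-c)[2][2]; print(m.sum(),"tilt",np.degrees(np.arccos(abs(n[2]))))
C=a["color"][m].astype(int); print("green",((C[:,1]>C[:,0]+25)&(C[:,1]>C[:,2]+15)).mean(),C.mean(0))
b=cam("wrist")
cv2.imwrite("pics/m4.png",np.hstack([cv2.resize(a["color"][150:330,150:450],(450,270)),cv2.copyMakeBorder(cv2.resize(b["color"],(350,262)),0,8,0,0,0)])[:,:,::-1])
E
```

```text
time_s: 11.2
tool_pos: [0.4922, -0.0463, 0.1323]
tool_rot: [180.0, 0.1, 178.9]
force: [-5.7, 0.7, 5.0]
grip_width: 0.0872
grasp_force: 3.3
time_s: 12.4
tool_pos: [0.55, -0.0477, 0.1497]
tool_rot: [180.0, 0.1, 178.9]
force: [-2.5, 1.7, 4.9]
grip_width: 0.0871
grasp_force: 2.1
416 tilt 50.89526498148517
green 0.39663461538461536 [ 89.73798077 110.71875     83.00240385]
```

View pics/m4.png

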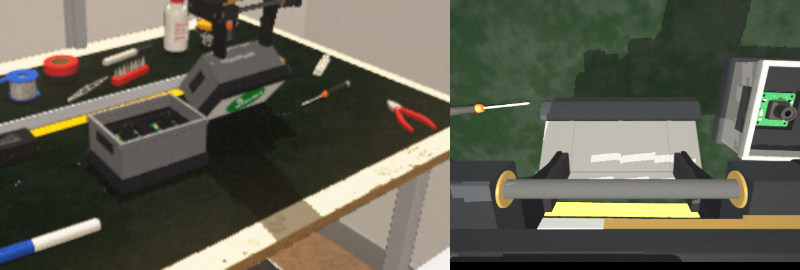

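The green stamp is visible at (245,100) on the right crate's underside, so the right crate is crate_a. I'll nudge it to about 54°, hold, and lower it.

```bash
python3 -m creep '[87,-0.12,0,-0.01,0,0,0, 87,-0.25,0,-0.01,0,0,0, 87,-0.25,0,-0.01,0,0,0, 87,-0.25,0,-0.01,0,0,0, 87,-0.25,0,-0.01,0,0,0, 87,-0.25,0,-0.01,0,0,0]'; python3 -m creep '[87,0.2,0,0.01,0,0,0, 87,0.43,0,0.03,0,0,0, 87,0.62,0,0.05,0,0,0, 87,0.8,0,0.08,0,0,0, 87,0.98,0,0.12,0,0,0, 87,1.16,0,0.16,0,0,0, 87,1.34,0,0.22,0,0,0, 87,1.51,0,0.28,0,0,0, 87,1.68,0,0.36,0,0,0, 87,1.85,0,0.43,0,0,0, 87,2.01,0,0.53,0,0,0, 87,2.17,0,0.63,0,0,0]'
python3 -m creep '[87,0.16,0,0.1,0,0,0, 87,0.31,0,0.2,0,0,0, 87,0.45,0,0.31,0,0,0, 87,0.59,0,0.43,0,0,0, 87,0.72,0,0.55,0,0,0, 87,0.86,0,0.67,0,0,0, 87,0.96,0,0.8,0,0,0, 87,1.06,0,0.93,0,0,0, 87,1.16,0,1.06,0,0,0, 87,1.26,0,1.2,0,0,0, 87,1.45,0,1.2,0,0,0, 87,1.75,0,1.2,0,0,0]'
```

```text
time_s: 13.1
tool_pos: [0.5561, -0.048, 0.1497]
tool_rot: [180.0, 0.0, 178.9]
force: [-1.2, 3.1, 5.2]
grip_width: 0.087
grasp_force: 2.3
time_s: 14.3
tool_pos: [0.49, -0.0469, 0.1303]
tool_rot: [-180.0, -0.1, 178.9]
force: [-4.8, -0.2, 3.4]
grip_width: 0.0872
grasp_force: 3.1
time_s: 15.5
tool_pos: [0.4395, -0.0459, 0.095]
tool_rot: [-180.0, 0.2, 178.9]
force: [-0.1, -0.6, 0.0]
grip_width: 0.0869
grasp_force: 0.0
```

```bash
python3 -m creep '[87,0.2,0,0,0,0,0, 87,0.2,0,0,0,0,0]'; python3 - <<'E'
from h import *
a=cam("side");X=cloud(a)
m=((X[...,2]>.070)&(X[...,2]<.088)&(X[...,0]>.46)&(X[...,0]<.6)&(X[...,1]<.25)&(X[...,1]>-.15)).astype(np.uint8)
n,l,s,c=cv2.connectedComponentsWithStats(cv2.morphologyEx(m,cv2.MORPH_CLOSE,np.ones((3,3))))
for i in range(1,n):
    if s[i,4]<80: continue
    Q=X[(l==i)&(m>0)]; r=cv2.minAreaRect((Q[:,:2]*1000).astype(np.float32)); print(np.round(r[0],1),np.round(r[1],1),round(r[2],1))
E
```

```text
time_s: 15.7
tool_pos: [0.4321, -0.0456, 0.0949]
tool_rot: [179.9, 0.1, 178.9]
force: [0.6, 0.4, -0.3]
grip_width: 0.0865
grasp_force: 0.0
[556.7 152.2] [148.   52.6] 81.2
[515.9 -48.1] [148.4 103.7] 88.5
```

```bash
python3 -m creep '[87,0,0,0.8,0,0,-0.13, 87,0,0,1.5,0,0,-0.13, 87,0,0,2.1,0,0,-0.13, 87,0,0,2.1,0,0,-0.13, 87,-0.2,0,2.1,0,0,-0.13, 87,-0.4,0,2.1,0,0,-0.13, 87,-0.55,0,2.1,0,0,-0.13, 87,-0.7,0,2.1,0,0,-0.13, 87,-0.9,0,2.1,0,0,-0.13]'
```

```text
time_s: 16.65
tool_pos: [0.4544, -0.0463, 0.031]
tool_rot: [179.9, -0.7, 179.7]
force: [-13.9, -0.4, 10.8]
grip_width: 0.087
grasp_force: 7.2
```

```bash
python3 -m creep '[87,-0.3,-0.01,0,0,0,0.06, 87,-0.6,-0.02,0,0,0,0.12, 87,-0.95,-0.03,0,0,0,0.18, 87,-1.3,-0.04,0,0,0,0.24, 87,-1.65,-0.05,0,0,0,0.27, 87,-2,-0.06,0,0,0,0.27, 87,-2.35,-0.07,0,0,0,0.27, 87,-2.7,-0.08,0,0,0,0.27, 87,-3.05,-0.09,0,0,0,0.27, 87,-3.4,-0.1,0,0,0,0.27, 87,-3.65,-0.11,0,0,0,0.27, 87,-3.75,-0.11,0,0,0,0.27]'; python3 - <<'E'
from h import *
a=cam("side","pics/d5.png");X=cloud(a)
m=((X[...,2]>.070)&(X[...,2]<.088)&(X[...,0]>.58)&(X[...,0]<.75)&(X[...,1]<.06)&(X[...,1]>-.15)).astype(np.uint8)
n,l,s,c=cv2.connectedComponentsWithStats(cv2.morphologyEx(m,cv2.MORPH_CLOSE,np.ones((3,3))))
for i in range(1,n):
    if s[i,4]<80: continue
    Q=X[(l==i)&(m>0)]; r=cv2.minAreaRect((Q[:,:2]*1000).astype(np.float32)); print(np.round(r[0],1),np.round(r[1],1),round(r[2],1))
E
```

```text
time_s: 17.85
tool_pos: [0.5729, -0.0502, 0.0316]
tool_rot: [-180.0, 0.0, 178.1]
force: [-7.1, -0.2, 3.8]
grip_width: 0.0868
grasp_force: 3.9
[664.5 -76.6] [186.8  90.3] 61.2
```

```bash
python3 -m creep '[87,-0.15,0,0,0,0,0, 87,-0.3,0,0,0,0,0, 87,-0.4,0,0,0,0,0, 87,-0.46,0,0,0,0,0, 87,-0.5,0,0,0,0,0, 87,-0.5,0,0,0,0,0]'; python3 -m creep '[87,-0.06,0,0,0,0,0, 87,-0.12,0,0,0,0,0, 87,-0.12,0,0,0,0,0]'
```

```text
time_s: 18.5
tool_pos: [0.5857, -0.0506, 0.0316]
tool_rot: [180.0, -0.2, 178.1]
force: [-7.9, -0.2, 3.3]
grip_width: 0.0872
grasp_force: 3.8
time_s: 18.8
tool_pos: [0.5859, -0.0507, 0.0315]
tool_rot: [179.9, -0.6, 178.1]
force: [-17.2, 1.2, 13.2]
grip_width: 0.0865
grasp_force: 8.6
```

```bash
python3 -m creep '[87,-0.06,0,0,0,0,0, 87,-0.12,0,0,0,0,0, 87,-0.12,0,0,0,0,0]'; python3 -m creep '[87,0.2,0,0,0,0,0, 87,0.6,0,0,0,0,0, 87,1.4,0,0,0,0,0, 87,1.6,0,-1,0,0,0, 87,1.8,0,-2.5,0,0,0, 87,2.4,0,-4,0,0,0, 87,3.8,0,-5,0,0,0, 87,4,0,-6.2,0,0,0, 87,4,0,-7,0,0,0, 87,4,0,-7,0,0,0]'; python3 - <<'E'
from h import *
a=cam("side","pics/d6.png");X=cloud(a);b=cam("scene","pics/s6.png")
for Xk in (X,cloud(b)):
  m=((Xk[...,2]>.070)&(Xk[...,2]<.088)&(Xk[...,0]>.45)&(Xk[...,0]<.75)&(Xk[...,1]<.25)&(Xk[...,1]>-.15)).astype(np.uint8)
  n,l,s,c=cv2.connectedComponentsWithStats(cv2.morphologyEx(m,cv2.MORPH_CLOSE,np.ones((3,3))))
  for i in range(1,n):
    if s[i,4]<80: continue
    Q=Xk[(l==i)&(m>0)]; r=cv2.minAreaRect((Q[:,:2]*1000).astype(np.float32)); print(np.round(r[0],1),np.round(r[1],1),round(r[2],1))
cv2.imwrite("pics/m6.png",np.hstack([a["color"][120:360,180:430],cv2.resize(b["color"],(560,420))[120:360]])[:,:,::-1])
E
```

```text
time_s: 19.1
tool_pos: [0.5861, -0.0507, 0.0312]
tool_rot: [179.9, -1.0, 178.1]
force: [-25.4, 1.4, 21.4]
grip_width: 0.0872
grasp_force: 13.1
time_s: 20.1
tool_pos: [0.478, -0.0468, 0.2468]
tool_rot: [179.8, 0.7, 178.1]
force: [0.3, -0.6, 0.1]
grip_width: 0.087
grasp_force: 0.0
[496.6 157.7] [148.  44.] 87.0
[653.1 -54.1] [148.4 104.4] 87.9
[651.4 -51.1] [147.2 108.8] 88.1
[524.  158.7] [146.6 106.3] 87.1
```

View pics/m6.png

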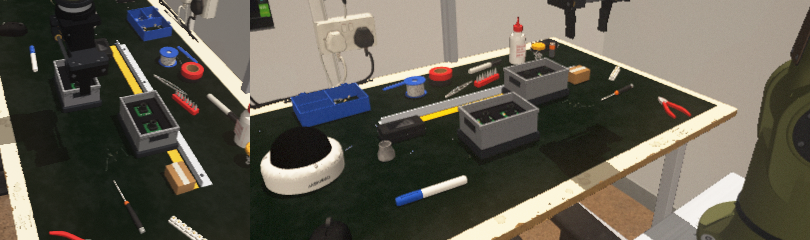

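The stamped crate is at (652,-53) mm, so its far edge is at about 708 mm against the predicted rail face of 708 mm. Its yaw matches the rail to within 0.2°. The other crate is about 2 mm from its start, and the arm is clear of everything.

```bash
python3 -m creep '[87,0,0,0,0,0,0, 87,0,0,0,0,0,0, 87,0,0,0,0,0,0]'; python3 -c "
from cell import env
print(env.sign_off())"
```

```text
time_s: 20.5
tool_pos: [0.4739, -0.0469, 0.2406]
tool_rot: [-180.0, -0.1, 178.1]
force: [0.1, 0.2, -1.2]
grip_width: 0.0867
grasp_force: 0.0
the job is handed in; nothing more can be done
None
```

I tipped both crates to about 54° and let them back down. The right one carried the green stamp and now stands against the dispatch rail, flush and square as far as the cameras can measure. The left crate is within about 3 mm of where it stood. The job was handed in at 20.5 s, and the hand-in returned no verdict.

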